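Eject the checked controller from its test nest

TASK

One of the two controller test nests on the bench still holds a panel controller; the other is empty. Take the loaded nest's ejector slide by its upright handle and slide it all the way to its end stop, so that the controller is pushed out onto the outfeed, then let go there so that the slide snaps back home on its own spring. Do not touch the controller itself with the gripper, and leave the empty nest's slide alone.

Things in the scene. Friction and masses are not known exactly. Their poses are not given: they have to be found in the camera images.
- nest: Loaded test nest, fixed: pale aluminium plate 110 (x) x 260 (y) x 10 mm. Origin: centre of its underside; z up, y along the lane from ejector to outfeed (roughly to the robot's left). Lane 53 mm wide, floor at z 10 mm, grey cheeks y -45..40 mm, 41 mm high; then outfeed with 17 mm high rails to a lip at y 124 mm. A twin nest without controller stands beside it; sides vary.
- ejector (a joint): Loaded nest's slide, m: 0 home, 0.060 end stop, along nest +y. Spring pulls it home: 5 N at home, 9.5 N at the end, plus up to 1.5 N for the load; let go, it is home in 0.2 s. Handle: upright black block 24 (x) x 14 (y) mm, z 64 to 100 mm, centred at nest x 0, y -95 mm at home (-35 mm at the end), on a carriage 46 x 34 mm, top at z 55 mm. Pad that pushes the load: 42 mm ahead of handle centre.
- controller: Black panel controller in the loaded nest: 48 mm wide and high, 87 mm long along the lane, about 0.14 kg, loose. Origin: middle of its underside; its x axis points along nest +y; its pushed face is 44 mm behind the origin. At the start the origin is within 5 mm of the nest's centre, a few mm clear of the ejector pad; a full stroke leaves it at about nest y +52 mm.
- spare_ejector (a joint): Slide of the empty twin nest, m, of the same kind: 0 at home, 0.060 at its end. It must stay at home. Behind both nests, from about 0.68 m ahead of the robot base on, stand the posts of a shelf: do not swing the arm through them.

How it is judged:
By the outcome, as a careful person would: the job done as asked, in the order asked, and still so for the second after the job is handed in, with the robot touching nothing.
It also fails if it takes over 35 s, if anything falls off the work surface, if the arm or the gripper's body presses on something with over 40 N, if the wrist force passes 120 N, or if a joint passes its speed limit or range.

ROBOT

A 7-joint arm with a two-finger parallel gripper is mounted at the origin on a cart in front of the work surface, level with it; the furniture and walls round the work are solid. World frame = base frame: x ahead of the robot, y to its left, z up, the work surface at z = 0. Lengths are in m, angles in rad, forces in N, time in s.
With the tool pointing down it reaches from about 0.4 to 0.75 m from the base axis. Payload 19.5 kg.
Tool frame: the origin (TCP) lies midway between the tips of the shut fingers; the grasp point (between the pads) lies 19 mm behind it; z points along the fingers, y is the direction in which the jaws open and shut (so a half turn about z gives the same grasp; the last joint's range is limited). The gripper opens to 85 mm and grips with 20 to 120 N. Pads are 22 mm wide; open, the fingers measure 114 mm over their backs; the gripper's body (76 mm by 85 mm) begins 54 mm behind the grasp point. The pads swing forward as they close: fully open they stand 13 mm farther back than shut.
Start: joints at [-1.312, 0.707, -0.028, 1.485, 0.022, 0.951, -0.075], TCP at [0.17, 0.549, 0.231] pointing down, gripper open.
Joint ranges: [-2.71, 2.71], [-0.32, 2.16], [-1.57, 1.52], [0, 2.45], [-1.46, 4.6], [0, 2.02], [-2.83, 2.83]. Speed limits (rad/s): [1.89, 1.89, 2.57, 2.57, 3.01, 3.01, 3.01].

INTERFACE

Orientations are given as a unit quaternion [x, y, z, w].
In Python, from plant import env gives the robot as it stands.
- The arm moves only by the tool jog_arm, never from a script. Its argument "rows" is a list that holds one entry, the list of rows, each a list of 7 numbers: the shift along the tool's x, y, z in m, then the turn, a rotation vector about the tool's x, y, z in rad, then the closure in counts, from 0 (fully open) to 255 (shut). A call has 1 to 8 rows; each row is the pose to reach, as a shift and turn from the pose measured when the call began, along the tool's axes at that moment; what a row does not reach only later rows make up. A row lasts 1/8 s, in which the tool goes at most 62.5 mm and 10.7 degrees, less where a joint would pass 70% of its speed; a pose out of reach is approached as far as the arm can. A call with a gripper value outside its range is refused whole. The fingers move at their own pace and stop on an object; "grip_force" is the grip in N (left out, the last holds). Time passes only in rows, so rows that repeat a pose let the fingers close. It gives the time, the measured TCP pose, the force and the opening at its end, in the units of the state.
- env.read_state(): the state, without advancing time (a new reading comes with each control period).
- env.capture(name): name is "scene" or "side" or "wrist"; returns the picture (480x640x3 uint8, red, green, blue); there is no depth.
- env.camera_model(name): a dict with "K" (3x3 intrinsics, pixels), "extrinsics" (4x4, takes a point from camera to world coordinates). Camera axes: x right, y down, z forward; pixel columns grow to the right and rows downward; lengths in m; the calibration is good to about 2 mm. A picture is of the moment at which its call begins: read the wrist's pose just before it. camera_model takes no time and is no camera call; for the wrist camera it gives the pose at the moment of the call.
- env.close_job(): hands the job in, once; it reports no verdict.
Trained networks look in the newest picture that a camera, given by its name, has taken for a name from the list of things; names that differ only in an ending like _2 or _b are one class to them, and where a whole thing is asked for, a point or a joint stands for the part that bears it (a point fixed in the world has none). Each returns a list of dicts, best first, with "score" (0 to 1); they miss things now and then, are a little off and sometimes report something else, mostly with a low value. They report only what shows in the picture. A call takes as long as a camera call.
- env.regions_of(camera, thing): "mask" (480x640 bool, what is visible of it) and "position" ([column, row] in pixels, amid what is visible of it).
- env.place_of(camera, thing): "position" ([column, row] in pixels: a listed point, or the origin of a listed thing).
The state is a dict: "time": time; "joints": joint angles; "joint_vel": joint speeds; "effort": joint torques, N m; "position": TCP position; "tcp_rot": TCP orientation; "wrist_force": force on the tool from outside, world axes, zero at the start; "moment": the same for the moment, N m; "width": opening from 0.0 (shut) to 1.0 (fully open).
Only numpy, scipy, OpenCV 4.12 (cv2) and the standard library are available. Lean on these libraries where they do the work, as an engineer would, in place of code of your own. Each camera call takes 0.05 s, during which the arm holds its last target.

## Working session

There is one attempt and no reset: what is moved stays moved. The work goes in short steps, Python scripts to look and compute and a tool call to move; the robot and the scene stay as the last step left them, time stands still between calls to the robot, and variables do not carry over. Pictures are saved under pics/ and viewed, and the job is handed in when it is done.

Besides the shell and the picture viewer there is one more tool, called after "Emit:" in YAML: its name, and indented under it one key for each argument. jog_arm: Moves the arm, as the interface text tells. Its arguments: {"type":"object","properties":{"rows":{"type":"array","items":{"type":"array","items":{"type":"array","items":{"type":"number"}}}},"grip_force":{"type":"number"}},"required":["rows"]}

```bash
ls; mkdir -p pics; python3 - <<'E'
from plant import env
import cv2,numpy as np
s=env.read_state(); print(s)
for c in ["scene","side"]:
    im=env.capture(c); cv2.imwrite(f"pics/{c}0.png",im[:,:,::-1])
    m=env.camera_model(c); print(c,np.round(m["K"],1).tolist(),np.round(m["extrinsics"],3).tolist())
    for t in ["nest","ejector","controller","spare_ejector"]:
        print(t,[(round(r["score"],2),np.round(r["position"],1).tolist(),int(r["mask"].sum())) for r in env.regions_of(c,t)],
          [(round(r["score"],2),np.round(r["position"],1).tolist()) for r in env.place_of(c,t)])
print(env.read_state()["time"])
E
```

```text
pics
{'time': 0.0, 'joints': array([-1.31171935,  0.70707902, -0.02759865,  1.48500691,  0.02199749,
        0.9508753 , -0.07549645]), 'joint_vel': array([ 9.66431193e-05, -6.02108857e-05, -3.28725893e-04,  4.24104238e-04,
       -1.49526459e-03,  1.27694614e-03, -2.79417959e-04]), 'effort': array([-2.66900370e-04, -8.83203435e+01,  1.23471580e+00, -2.36162585e+01,
        1.68709358e-02,  6.55774129e-03,  3.69594659e-06]), 'position': array([0.17028252, 0.54893519, 0.23083953]), 'tcp_rot': array([ 1.49827973e-01,  9.88711937e-01, -5.29865217e-04, -5.83284536e-05]), 'wrist_force': array([ 0.07865429,  0.56523077, -0.14815025]), 'moment': array([ 0.02926134,  0.03530116, -0.01446749]), 'width': 1.004111648942821}
scene [[570.5, 0.0, 320.4], [0.0, 570.5, 240.0], [0.0, 0.0, 1.0]] [[0.562, -0.397, 0.726, -0.431], [-0.827, -0.279, 0.488, -0.717], [0.009, -0.874, -0.485, 0.675], [0.0, 0.0, 0.0, 1.0]]
nest [(0.92, [242.5, 222.9], 2596)] [(0.89, [237.2, 223.7])]Traceback (most recent call last):
  File "<stdin>", line 9, in <module>
ValueError: it knows: controller, nest
```

```bash
python3 - <<'E'
from plant import env
import cv2,numpy as np
for c in ["scene","side"]:
    im=env.capture(c); cv2.imwrite(f"pics/{c}1.png",im[:,:,::-1])
    m=env.camera_model(c); print(c,np.round(m["K"],1).tolist(),np.round(m["extrinsics"],3).tolist())
    for t in ["nest","controller"]:
      for f in (env.regions_of,env.place_of):
        try: print(t,[(round(r["score"],2),np.round(r["position"],1).tolist()) for r in f(c,t)])
        except Exception as e: print(t,e)
print(env.read_state()["time"])
E
```

```text
scene [[570.5, 0.0, 320.4], [0.0, 570.5, 240.0], [0.0, 0.0, 1.0]] [[0.562, -0.397, 0.726, -0.431], [-0.827, -0.279, 0.488, -0.717], [0.009, -0.874, -0.485, 0.675], [0.0, 0.0, 0.0, 1.0]]
nest [(0.57, [240.2, 222.6])]
nest [(0.62, [233.2, 225.1])]
controller [(0.74, [230.3, 206.8])]
controller [(0.56, [231.3, 219.8])]
side [[437.5, 0.0, 321.5], [0.0, 437.5, 241.1], [0.0, 0.0, 1.0]] [[-0.995, -0.034, 0.09, 0.421], [-0.093, 0.573, -0.814, 0.616], [-0.024, -0.819, -0.574, 0.535], [0.0, 0.0, 0.0, 1.0]]
nest [(0.59, [287.5, 400.3])]
nest []
controller []
controller [(0.64, [284.8, 373.8])]
0.7
```

View pics/scene1.png

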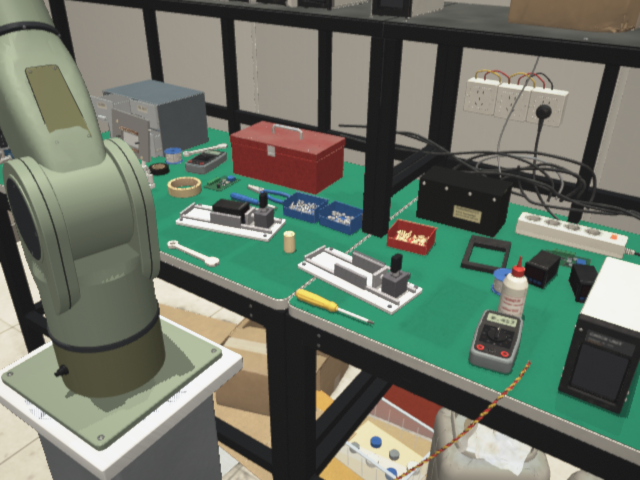

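View pics/side1.png

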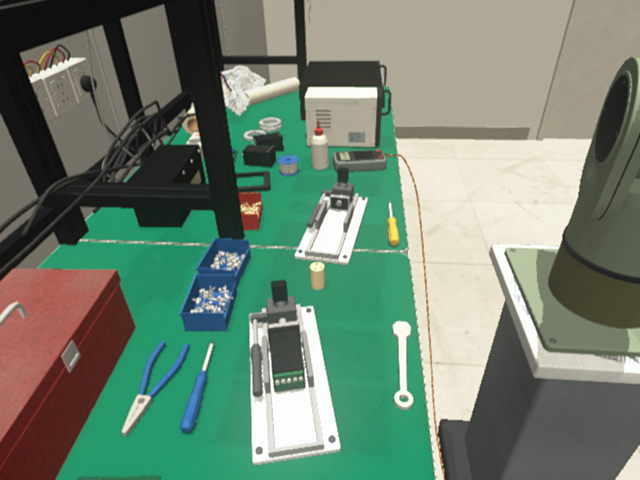

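```bash
python3 - <<'E'
import cv2
a=cv2.imread("pics/side1.png")[260:470,220:370]; cv2.imwrite("pics/side1z.png",cv2.resize(a,None,fx=2.8,fy=2.8,interpolation=cv2.INTER_CUBIC))
a=cv2.imread("pics/scene1.png")[180:255,165:300]; cv2.imwrite("pics/scene1z.png",cv2.resize(a,None,fx=5.5,fy=5.5,interpolation=cv2.INTER_CUBIC))
E
```

```text
(no output)
```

View pics/side1z.png

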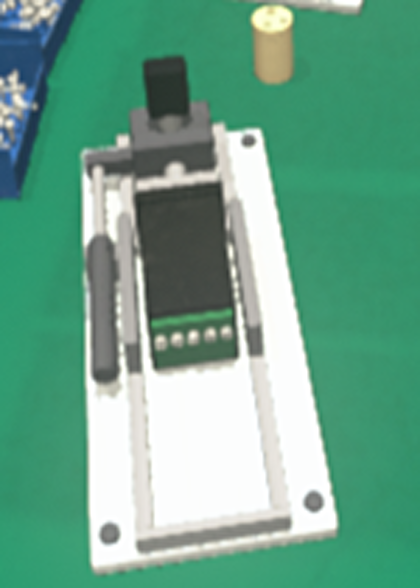

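View pics/scene1z.png

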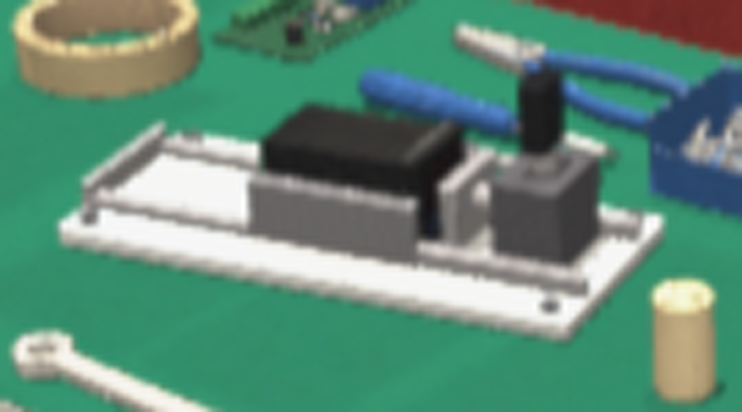

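```bash
cat > h.py <<'E'
import numpy as np, cv2
from scipy.optimize import least_squares
def proj(m,P):
    T=np.linalg.inv(np.array(m["extrinsics"])); q=(np.atleast_2d(P)@T[:3,:3].T+T[:3,3])@np.array(m["K"]).T
    return q[:,:2]/q[:,2:]
def back(m,uv,z):
    E=np.array(m["extrinsics"]); d=E[:3,:3]@np.linalg.inv(m["K"])@np.array([*uv,1.]); o=E[:3,3]
    return o+d*(z-o[2])/d[2]
def nest2w(p,P):
    c,s=np.cos(p[2]),np.sin(p[2]); P=np.atleast_2d(P)
    return np.c_[p[0]+c*P[:,0]-s*P[:,1],p[1]+s*P[:,0]+c*P[:,1],P[:,2]]
E
python3 - <<'E'
from h import *
from plant import env
ms={c:env.camera_model(c) for c in("side","scene")}
sd=[((92,557),(55,130,10)),((335,522),(-55,130,10)),((262,130),(-55,-130,10)),((83,152),(55,-130,10)),
 ((150,113),(12,-88,64)),((187,108),(-12,-88,64)),((144,62),(12,-102,100)),((183,57),(-12,-102,100))]
sc=[((62,228),(-55,130,10)),((570,323),(-55,-130,10)),((662,218),(55,-130,10)),((526,70),(12,-88,100))]
sd=[((u/2.8+220,v/2.8+260),np.array(P)/1e3) for (u,v),P in sd]
sc=[((u/5.5+165,v/5.5+180),np.array(P)/1e3) for (u,v),P in sc]
def res(p,L=(("side",sd),("scene",sc))):
    return np.concatenate([ (proj(ms[c],nest2w(p,[P for _,P in l]))-[u for u,_ in l]).ravel() for c,l in L])
for sub in ((("side",sd),),(("scene",sc),),(("side",sd),("scene",sc))):
    r=least_squares(lambda p:res(p,sub),[.4,.3,0],loss="soft_l1"); print(r.x,np.round(r.fun.reshape(-1,2),1).tolist() )
    p=r.x; print(nest2w(p,[[0,-.095,.1],[0,-.035,.1]]))
E
```

```text
[0.52261746 0.20260342 0.23974439] [[-0.9, 1.2], [0.8, -0.0], [-0.3, -1.9], [-0.3, -2.2], [-0.4, 2.1], [1.7, 2.1], [-0.8, -3.0], [0.8, -2.9]]
[[0.54517562 0.11032054 0.1       ]
 [0.53092836 0.16860446 0.1       ]]
[0.51512105 0.1970209  0.25036998] [[-1.8, 0.0], [-0.6, 0.4], [0.5, 0.0], [1.8, -1.2]]
[[0.53865848 0.10498292 0.1       ]
 [0.52379273 0.16311217 0.1       ]]
[0.5224233  0.20231674 0.2396399 ] [[-0.7, 1.0], [1.0, -0.2], [-0.2, -2.1], [-0.1, -2.3], [-0.2, 2.0], [1.9, 2.0], [-0.6, -3.1], [1.0, -3.0], [-1.0, -1.9], [-0.8, -1.2], [0.6, -1.3], [1.9, -2.5]]
[[0.54497182 0.1100315  0.1       ]
 [0.53073065 0.16831692 0.1       ]]
```

Emit:
jog_arm:
  rows:
    - [[-0.049,-0.031,-0.01,0,0,0.1,0],[-0.098,-0.062,-0.02,0,0,0.21,0],[-0.147,-0.093,-0.03,0,0,0.31,0],[-0.196,-0.124,-0.04,0,0,0.41,0],[-0.245,-0.155,-0.05,0,0,0.52,0],[-0.294,-0.186,-0.05,0,0,0.62,0],[-0.343,-0.217,-0.05,0,0,0.72,0],[-0.392,-0.247,-0.05,0,0,0.82,0]]

```text
time: 1.7
position: [0.4726, 0.1956, 0.2815]
tcp_rot: [0.533, 0.846, 0.0, 0.0]
wrist_force: [1.3, 0.9, -0.4]
width: 1.002
```

Emit:
jog_arm:
  rows:
    - [[-0.055,0.014,0,0,0,0.1,0],[-0.109,0.028,0,0,0,0.207,0],[-0.109,0.028,0,0,0,0.207,0],[-0.109,0.028,0,0,0,0.207,0]]

```text
time: 2.2
position: [0.5447, 0.1099, 0.2814]
tcp_rot: [0.617, 0.787, 0.0, -0.0]
wrist_force: [-0.7, 0.4, 0.0]
width: 1.0
```

```bash
python3 - <<'E'
from h import *
from plant import env
s=env.read_state(); print(s["position"],s["tcp_rot"],s["time"])
m=env.camera_model("wrist"); print(np.round(m["K"],1).tolist(),np.round(m["extrinsics"],4).tolist())
im=env.capture("wrist")[:,:,::-1].copy(); cv2.imwrite("pics/w2.png",im)
for t in("controller","nest"):print(t,[(r["score"],r["position"]) for r in env.place_of("wrist",t)])
p=[.5224,.2023,.2396]
P=[[55,130,10],[-55,130,10],[-55,-130,10],[55,-130,10]]+[[x,y,100] for x,y in((12,-88),(-12,-88),(-12,-102),(12,-102))]
for u in proj(m,nest2w(p,np.array(P)/1e3)): cv2.circle(im,tuple(int(round(v)) for v in u),3,(0,0,255),1)
cv2.imwrite("pics/w2o.png",im)
E
```

```text
[0.54469084 0.1098723  0.28139069] [ 6.17101779e-01  7.86883267e-01  2.54167883e-04 -2.31298192e-04] 2.2
[[347.6, 0.0, 320.2], [0.0, 347.6, 238.7], [0.0, 0.0, 1.0]] [[0.9712, 0.2253, 0.0777, 0.5257], [0.2383, -0.9185, -0.3154, 0.191], [0.0003, 0.3249, -0.9458, 0.4249], [0.0, 0.0, 0.0, 1.0]]
controller [(0.84, [319.4, 106.7])]
nest []
```

View pics/w2o.png

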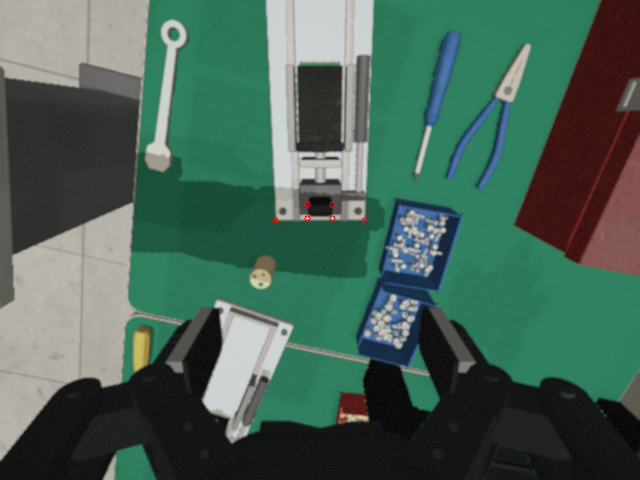

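```bash
python3 - <<'E'
import cv2
for n in("w2","w2o"):
    a=cv2.imread(f"pics/{n}.png")[130:240,255:385]; cv2.imwrite(f"pics/{n}z.png",cv2.resize(a,None,fx=5,fy=5,interpolation=cv2.INTER_CUBIC))
E
```

```text
(no output)
```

View pics/w2z.png

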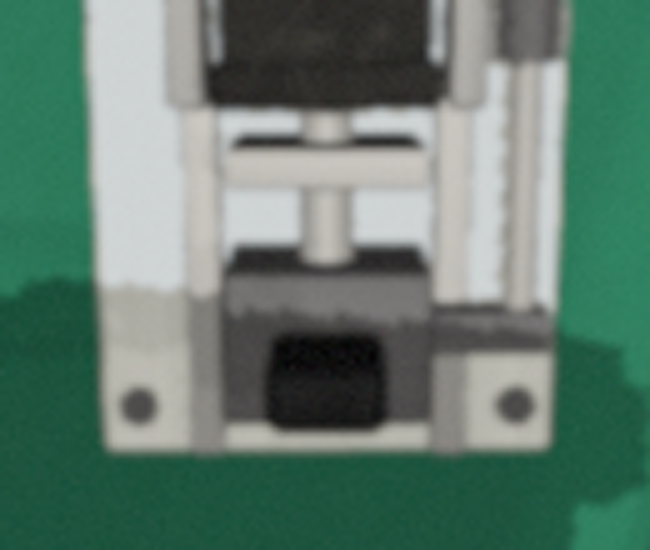

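View pics/w2oz.png

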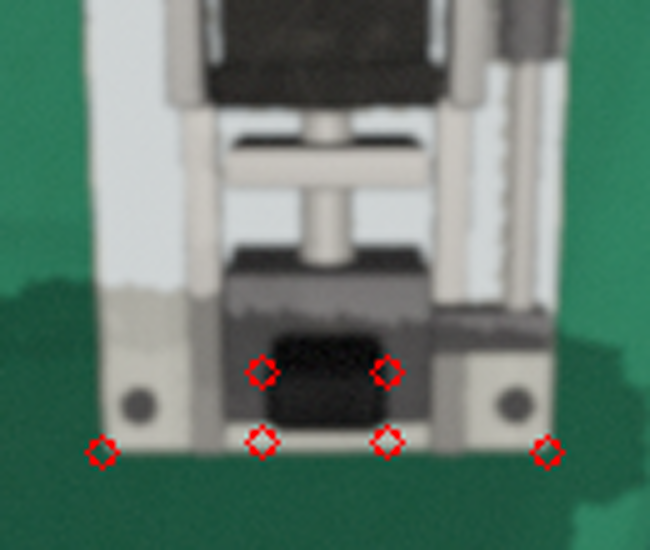

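Emit:
jog_arm:
  rows:
    - [[0.001,0.001,0.05,0,0,0,0],[0.001,0.001,0.1,0,0,0,0],[0.001,0.001,0.15,0,0,0,0],[0.001,0.001,0.185,0,0,0,0],[0.001,0.001,0.2,0,0,0,0],[0.001,0.001,0.213,0,0,0,0],[0.001,0.001,0.213,0,0,0,0]]

```text
time: 3.22
position: [0.5454, 0.1119, 0.0688]
tcp_rot: [0.617, 0.787, 0.0, -0.0]
wrist_force: [-0.1, -0.1, -0.4]
width: 0.999
```

```bash
python3 - <<'E'
from plant import env
import cv2
print(env.read_state()["position"])
cv2.imwrite("pics/w3.png",env.capture("wrist")[:,:,::-1])
E
```

```text
[0.54539373 0.11194159 0.06881146]
```

View pics/w3.png

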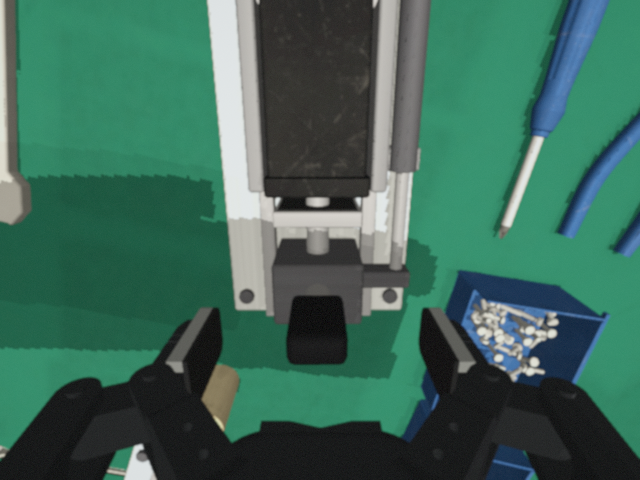

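The wrist view shows the handle at (318,345), between the pads at columns 221 and 420. Next I close the gripper.

Emit:
jog_arm:
  rows:
    - [[0,0,0,0,0,0,255],[0,0,0,0,0,0,255],[0,0,0,0,0,0,255],[0,0,0,0,0,0,255],[0,0,0,0,0,0,255],[0,0,0,0,0,0,255]]
  grip_force: 70

```text
time: 4.03
position: [0.5442, 0.1115, 0.0697]
tcp_rot: [0.617, 0.787, -0.0, -0.001]
wrist_force: [-11.9, -1.3, 15.5]
width: 0.266
```

```bash
python3 - <<'E'
from plant import env
import cv2
s=env.read_state();print(s["position"],s["width"],s["wrist_force"])
cv2.imwrite("pics/w4.png",env.capture("wrist")[:,:,::-1])
E
```

```text
[0.54421105 0.11153873 0.06969956] 0.26583181207619033 [-11.85409712  -1.30385081  15.5413047 ]
```

View pics/w4.png

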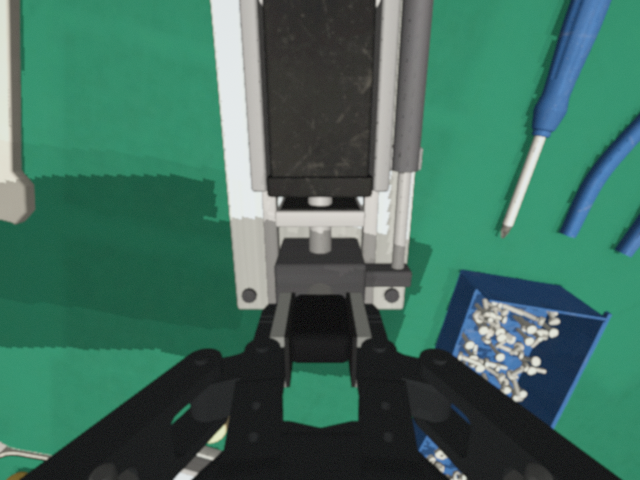

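Emit:
jog_arm:
  rows:
    - [[0.006,0,-0.0005,0,0,0,255],[0.014,0,-0.0005,0,0,0,255],[0.022,0,-0.0005,0,0,0,255],[0.03,0,-0.0005,0,0,0,255],[0.038,0,-0.0005,0,0,0,255],[0.046,0,-0.0005,0,0,0,255],[0.053,0,-0.0005,0,0,0,255],[0.056,0,-0.0005,0,0,0,255]]

```text
time: 5.08
position: [0.5309, 0.1646, 0.0698]
tcp_rot: [0.617, 0.787, -0.001, -0.0]
wrist_force: [2.3, -10.3, -9.9]
width: 0.263
```

```bash
python3 - <<'E'
from plant import env
import cv2,numpy as np
s=env.read_state();print(s["position"],s["width"],s["wrist_force"],np.linalg.norm(s["position"]-[0.54421105,0.11153873,0.06969956]))
cv2.imwrite("pics/w5.png",env.capture("wrist")[:,:,::-1])
E
```

```text
[0.53089433 0.16460809 0.06984843] 0.26324574712892046 [  2.29841332 -10.29530214  -9.89662351] 0.05471484599332846
```

View pics/w5.png

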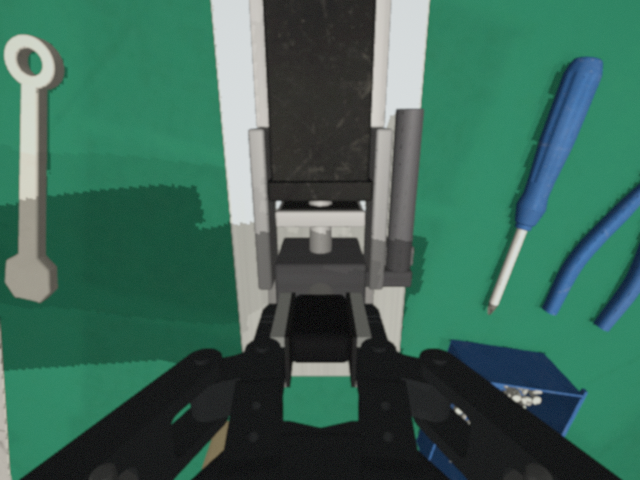

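Emit:
jog_arm:
  rows:
    - [[0.003,0,0,0,0,0,255],[0.0045,0,0,0,0,0,255],[0.006,0,0,0,0,0,255],[0.007,0,0,0,0,0,255],[0.008,0,0,0,0,0,255],[0.008,0,0,0,0,0,255]]

```text
time: 5.88
position: [0.5296, 0.17, 0.0698]
tcp_rot: [0.618, 0.786, -0.002, 0.001]
wrist_force: [3.0, -16.3, -2.6]
width: 0.263
```

```bash
python3 - <<'E'
from plant import env
import cv2,numpy as np
s=env.read_state();print(s["position"],s["width"],s["wrist_force"],np.linalg.norm(s["position"]-[0.54421105,0.11153873,0.06969956]))
E
```

```text
[0.52956211 0.16997555 0.06981999] 0.2626893713438434 [  3.01780762 -16.34224678  -2.64390632] 0.06024506488711311
```

Emit:
jog_arm:
  rows:
    - [[0.003,0,0,0,0,0,255],[0.0045,0,0,0,0,0,255],[0.0045,0,0,0,0,0,255]]

```text
time: 6.25
position: [0.5295, 0.17, 0.0698]
tcp_rot: [0.619, 0.786, -0.004, 0.003]
wrist_force: [5.0, -25.1, -1.3]
width: 0.27
```

```bash
python3 - <<'E'
from plant import env
import cv2,numpy as np
s=env.read_state();print(s["position"],s["width"],s["wrist_force"],np.linalg.norm(s["position"]-[0.54421105,0.11153873,0.06969956]))
cv2.imwrite("pics/w6.png",env.capture("wrist")[:,:,::-1])
E
```

```text
[0.52954666 0.17001973 0.06980561] 0.26956599370996115 [  4.95186355 -25.0919452   -1.34779723] 0.06029164531217691
```

View pics/w6.png

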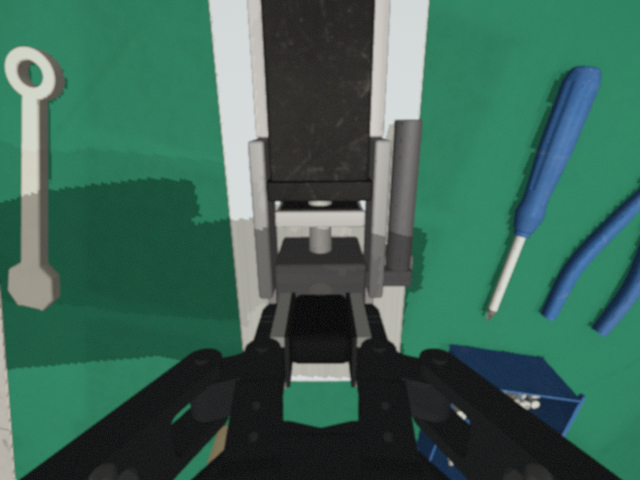

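The force rose from 16 to 25 N with no further motion, so the slide is at its end stop. I'll let go here.

Emit:
jog_arm:
  rows:
    - [[0.002,0,0,0,0,0,0],[0.002,0,0,0,0,0,0],[0.002,0,0,0,0,0,0],[0.002,0,0,0,0,0,0],[0.002,0,0,0,0,0,0],[0.002,0,0,0,0,0,0]]

```text
time: 7.05
position: [0.5291, 0.172, 0.0698]
tcp_rot: [0.619, 0.786, -0.004, 0.003]
wrist_force: [0.0, 0.1, 0.2]
width: 1.0
```

```bash
python3 - <<'E'
from plant import env
import cv2,numpy as np
s=env.read_state();print(s["position"],s["tcp_rot"],s["width"],s["wrist_force"])
cv2.imwrite("pics/w7.png",env.capture("wrist")[:,:,::-1])
E
```

```text
[0.52905931 0.17199145 0.06978628] [ 0.61880012  0.78553161 -0.00400286  0.00323638] 0.9999394801893724 [0.04860359 0.13686167 0.18670773]
```

View pics/w7.png

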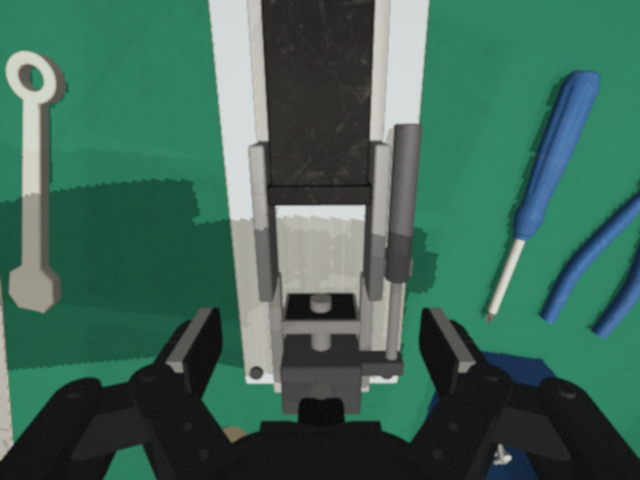

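The slide has snapped home and the controller stayed out at row 195. I'll raise the gripper straight up.

Emit:
jog_arm:
  rows:
    - [[0,0,-0.03,0,0,0,0],[0,0,-0.07,0,0,0,0],[0,0,-0.12,0,0,0,0],[0,0,-0.17,0,0,0,0],[0,0,-0.2,0,0,0,0],[0,0,-0.2,0,0,0,0],[0,0,-0.2,0,0,0,0]]

```text
time: 7.98
position: [0.5287, 0.174, 0.2691]
tcp_rot: [0.619, 0.786, -0.004, 0.003]
wrist_force: [0.0, 0.2, -0.2]
width: 0.998
```

```bash
python3 - <<'E'
from h import *
from plant import env
s=env.read_state();print(s["position"],s["width"],s["wrist_force"],np.abs(s["joint_vel"]).max())
m=env.camera_model("wrist")
im=env.capture("wrist")[:,:,::-1].copy()
p=[.5232,.2025,.2396]
P=[[x,y,100] for x,y in((12,-88),(-12,-88),(-12,-102),(12,-102))]+[[x,8,58] for x in(-24,24)]
for u in proj(m,nest2w(p,np.array(P)/1e3)): cv2.circle(im,tuple(int(round(v)) for v in u),3,(0,0,255),1)
cv2.imwrite("pics/w8.png",im)
cv2.imwrite("pics/side8.png",env.capture("side")[:,:,::-1])
E
```

```text
[0.5287401  0.17403677 0.26909088] 0.9975891256563959 [ 0.04737304  0.24820578 -0.20184124] 0.011149675724804712
```

View pics/w8.png

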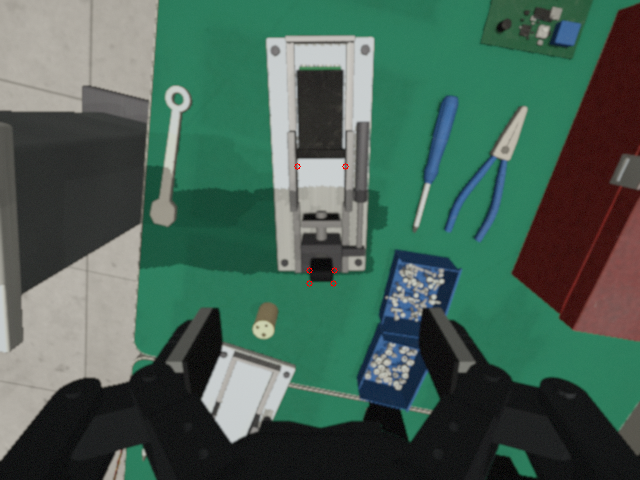

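View pics/side8.png

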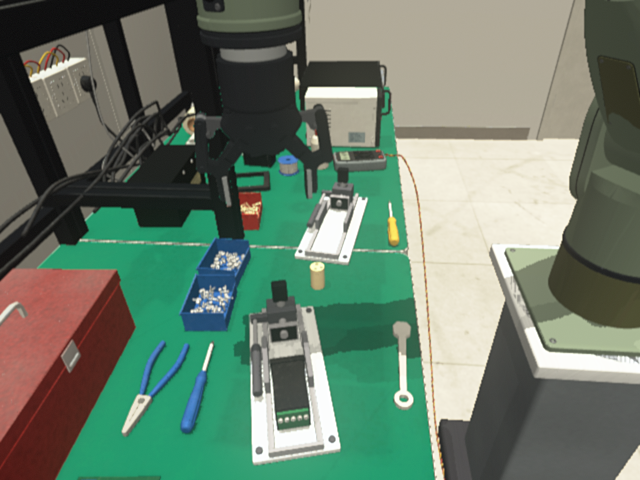

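```bash
python3 - <<'E'
from h import *
from plant import env
m=env.camera_model("wrist"); p=np.array([.5232,.2025,.2396])
def n(uv,z):
    w=back(m,uv,z)-[p[0],p[1],0]; c,s=np.cos(p[2]),np.sin(p[2]); return np.round([c*w[0]+s*w[1],-s*w[0]+c*w[1]],4)
print(n((321,150),.058),n((321,158),.058),n((321,158),.01),n((321,69),.058))
a=cv2.imread("pics/w8.png")[30:290,255:385]; cv2.imwrite("pics/w8z.png",cv2.resize(a,None,fx=2.3,fy=2.3,interpolation=cv2.INTER_CUBIC))
for t in["controller"]:
    print([(r["score"],n(r["position"],.01)) for r in env.place_of("wrist",t)])
E
```

```text
[-0.0002  0.0233] [-0.0003  0.0155] [-0.0003  0.0101] [-0.0001  0.0958]
[(0.92, array([-0.0031,  0.0598]))]
```

View pics/w8z.png

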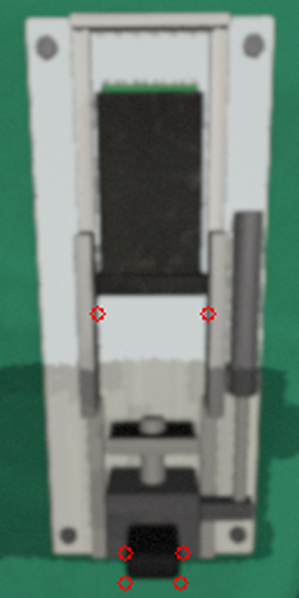

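```bash
python3 - <<'E'
import cv2,numpy as np
a=cv2.imread("pics/side1.png");b=cv2.imread("pics/side8.png")
for nm,(x0,y0,x1,y1) in {"handle":(266,275,292,318),"spare":(300,165,366,235)}.items():
    A=a[y0:y1,x0:x1].astype(np.float32);B=b[y0:y1,x0:x1].astype(np.float32)
    print(nm,np.abs(A-B).mean(),cv2.phaseCorrelate(A.mean(2),B.mean(2)))
z=np.hstack([i[265:345,230:330] for i in(a,b)]); cv2.imwrite("pics/cmp.png",cv2.resize(z,None,fx=4,fy=4))
E
```

```text
handle 11.099284 ((0.8375435993546656, 0.7331586275559836), 0.5958516116986059)
spare 5.1666665 ((-0.07200020081866398, 0.07656397551338756), 0.9429856016312117)
```

View pics/cmp.png

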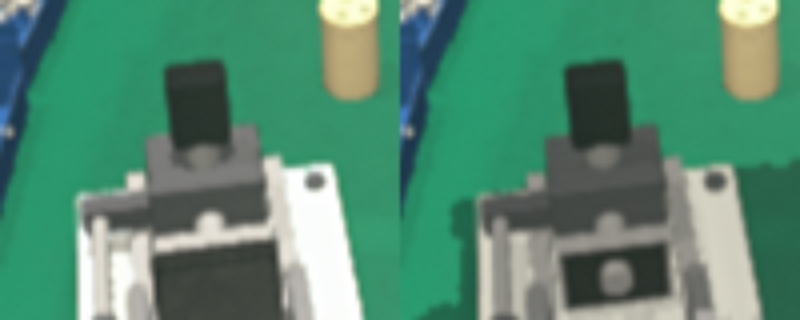

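The handle is at the same pixels before and after, so the slide is home. The spare slide hasn't moved, so I'm handing the job in.

```bash
python3 - <<'E'
from plant import env
print(env.close_job(), env.read_state()["time"])
E
```

```text
the job is handed in; nothing more can be done
the job is handed in; nothing more can be done
```

The controller is out on the outfeed, and the loaded nest's slide is back home. I gripped the handle across its 24 mm width and slid it about 60.3 mm. The end stop showed when the push force rose from 16 to 25 N with no further travel. I then opened the gripper there, the slide snapped back on its own spring, and I raised the arm clear. The last clock reading I took was about 8 s, against the 35 s limit.

**Final checks**
- **Loaded slide:** the handle sits at the same place in the side picture as at the start. The automatic comparison reported a shift of about 0.8 pixel there, but with a poor match, probably because of the arm's shadow and the moved controller.
- **Empty nest's slide:** unmoved, with a shift under 0.1 pixel.
- **Controller:** it lies in the outfeed, before the lip, with its origin at about nest y +54 to +60 mm. That is a few millimetres past the nominal +52 mm; it may have slid on a little or be measurement error. I saw no contact between the gripper and the controller in the pictures.
- **Robot:** it hangs clear with the gripper open and about 0.3 N at the wrist.

**Disagreement:** the handle pose from the scene camera alone was 5–8 mm off the side-camera fit. The wrist picture confirmed the side-camera fit to within about 1 mm.

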